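# Set the air-line needle valve: lamp aside, shut, back off two turns, hold

## Robot

A 6-joint arm with a two-finger parallel gripper is mounted at the origin on the work surface. World frame = base frame: x ahead of the robot, y to its left, z up, the work surface at z = 0. Lengths are in m, angles in degrees, forces in N, time in s.
With the tool pointing down it reaches from about 0.4 to 0.825 m from the base axis. Payload 7 kg.
Tool frame: the origin (TCP) lies between the finger pads, 19 mm behind the fingertips; this is the grasp point; x points along the fingers, z is the direction in which the jaws open and shut, and the axes are right-handed (so a half turn about x gives the same grasp; the last joint's range is limited). The gripper opens to 88 mm and grips with 3 to 60 N. Pads are 19 mm wide; open, the fingers measure 130 mm over their backs; the gripper's body (78 mm by 193 mm) begins 47 mm behind the grasp point.
Start: joints at [87.267, 20.546, 0.682, 0, -70.136, -16.507], TCP at [0.222, 0.637, 0.245] pointing down, gripper open.
Joint ranges: [-176.03, 176.03], [-82.01, 121.73], [-58.28, 71.71], [-173.87, 95.51], [-174.79, -0.11], [-173.66, 173.66]. Speed limits (degrees/s): [136.94, 136.94, 172.46, 180, 180, 180].

## Interface

Orientations are given as [roll, pitch, yaw] about the fixed x, y, z axes, in that order (R = Rz(yaw) Ry(pitch) Rx(roll)).
In Python, from plant import get_obs, snapshot, calibration, close_job gives the robot as it stands.
- The arm moves only by the tool move_arm, never from a script. Its argument "commands" is a list that holds one entry, the list of rows, each a list of 4 numbers: the shift along the tool's x, y, z in cm, then the turn about the tool's x in rad. In form: [[[dx, dy, dz, spin], ...]]. A call has 1 to 8 rows; each row shifts and turns the commanded pose from where the row before left it, along the tool's axes as they then stand; what a row does not reach is not made up. A row lasts 1/10 s, in which the tool goes at most 50 mm and 8.59 degrees, less where a joint would pass 70% of its speed; a pose out of reach is approached as far as the arm can. A call with a gripper value outside its range is refused whole. "jaw" is the finger opening in cm, from 0 to 8.76, set as the call begins (left out, the last holds). The fingers move at their own pace and stop on an object; the grip force is fixed at half the most. Time passes only in rows, so rows that do not move let the fingers close. It gives the time, the measured TCP pose, the force and the opening at its end, in the units of the state.
- get_obs(): the state, without advancing time (a new reading comes with each control period).
- snapshot(name): name is "scene" or "side" or "wrist"; returns (picture, depth): 420x560x3 uint8, red, green, blue; 420x560 float32, m along the optical axis (not along the pixel's ray), 0 where there is no reading.
- calibration(name): a dict with "mtx" (3x3 intrinsics, pixels), "T" (4x4, takes a point from camera to world coordinates); the wrist camera has in their place "tool_from_camera" (4x4, takes a point from camera to tool coordinates, whose origin is the TCP and whose axes are the tool frame's). Camera axes: x right, y up, looking along -z (the intrinsics and any distortion apply to the point x, -y, -z); pixel columns grow to the right and rows downward; lengths in m; the calibration is good to about 2 mm. The wrist camera is an equidistant fisheye: a pixel r from the principal point sees the ray r / f radians off the axis. A picture is of the moment at which its call begins: read the wrist's pose just before it. calibration takes no time and is no camera call.
- close_job(): hands the job in, once; it reports no verdict.
The state is a dict: "clock": time; "joint_pos": joint angles; "qvel": joint speeds; "tau": joint torques, N m; "tool_pos": TCP position; "orientation": TCP orientation; "force": force on the tool from outside, world axes, zero at the start; "moment": the same for the moment, N m; "opening": finger opening in m.
Only numpy, scipy, OpenCV 4.12 (cv2) and the standard library are available. Lean on these libraries where they do the work, as an engineer would, in place of code of your own. Each camera call takes 0.05 s, during which the arm holds its last target. There are 200 camera calls.

## Task

Swing the bench lamp's arm round to one side so that no part of it is over the red handwheel valve, and leave it there. Then turn the wheel clockwise by its upright black handle until the valve is fully shut against its stop, back it off exactly two full turns from the stop (counter-clockwise), and finish while still gripping the handle there, without letting go. Leave the other things on the bench where they are.

Things in the scene. Friction and masses are not known exactly. Their poses are not given: they have to be found in the camera images.
- lamp_arm (a joint): Angle of the lamp arm about its upright post, rad, positive counter-clockwise from above, range -1.5 to 1.5; at 0 the arm points along the lamp base's -x. Starts within 0.15 of 0, head over the valve. Swings level, either way, and stays where it is left (friction 0.12 N m, about 0.6 N at the grip).
- lamp_base: Lamp base, fixed to the bench: grey disc 140 mm in diameter, 18 mm high, with a steel post 20 mm in diameter; origin under its centre. The aluminium arm (bar 18 mm wide, top 241 mm above the bench) runs from the post to the head.
- lamp_hinge (a point): Point on the lamp post's axis, 230 mm above the bench; fixed. The arm's black hub round it is 36 mm in diameter, its top 250 mm above the bench.
- lamp_grip (a point): Middle of the orange upright grip on the lamp head: cylinder 20 mm in diameter, its top 284 mm and this point 264 mm above the bench, about 43 mm of it free above the bar. It stands in the centre of the white round head (90 mm in diameter, 217 to 239 mm above the bench), 220 mm from the hinge axis, fixed to the arm.
- valve: Brass valve on a 90 x 90 mm plate fixed to the bench; origin under its upright axis. A yellow pointer 14 mm wide sticks out under the wheel along its -x, to 90 mm from the axis, 73 mm above the bench. Pipe stubs run along +y and -y to 87 mm, 32 mm above the bench.
- valve_axis (a point): Point on the valve's upright axis at the height of the red wheel's rim, 95 mm above the bench; fixed, axes as valve. Wheel 120 mm in diameter over its rim (12 mm bar, top at 101 mm), six spokes; nothing of it but the handle stands above 104 mm.
- wheel (a joint): Handwheel angle, rad: 0 = fully shut on the hard stop, the black handle straight above the yellow pointer; grows counter-clockwise from above as it opens (6.283 a turn, far stop 21.99). Starts 0.3 to 1.1 turns open, stays where left (friction 0.08 N m, about 2 N at the handle). The stem does not rise.
- handle_mid (a point): Middle of the black upright handle on the wheel: cylinder 22 mm in diameter, 103 to 151 mm above the bench (this point 127 mm), 43 mm from the valve's axis. From the axis it lies along the valve's -x turned counter-clockwise by the wheel angle. Its sleeve spins freely on its own upright axis, so a gripper holding it may keep its heading on the way round.
- spool: Blue solder spool standing on end, 56 mm in diameter, 45 mm high; origin under its centre. Leave it.
- flux_jar: Small jar with a black cap, 48 mm in diameter, 55 mm high; origin under its centre. Leave it.
- tip_tin: Open steel tin with brass wool, 70 mm in diameter, 30 mm high; origin under its centre. Leave it.
- screwdriver: Yellow screwdriver lying along its x, handle to -x, about 20 cm long; origin under it. Leave it.
- iron_stand: Black soldering-iron stand, 90 x 200 mm, with a spring coil and a yellow-handled iron rising along its +y to 180 mm high, 210 mm from the origin under its centre. Leave it.
- board: Plywood project board, 180 x 250 mm, 22 mm thick, with parts on it up to 40 mm high; origin under its centre. Leave it.
- meter: Yellow multimeter lying flat, 150 x 78 mm, 41 mm high; origin under its centre. Leave it.
- handle: The same black handle as handle_mid; origin at its foot on the axis, 103 mm above the bench.
There are look-alikes about, which are no part of the job. What is shaped like the valve but blue is not meant.

How it is judged:
By the outcome, as a careful person would: the job done as asked, in the order asked, and still so for the second after the job is handed in, while the arm keeps its last pose, push and grip.
It also fails if it takes over 72 s, if anything falls off the work surface, if the arm or the gripper's body presses on something with over 40 N, if the wrist force passes 120 N, or if a joint passes its speed limit or range.

## Working session

There is one attempt and no reset: what is moved stays moved. The work goes in short steps, Python scripts to look and compute and a tool call to move; the robot and the scene stay as the last step left them, time stands still between calls to the robot, and variables do not carry over. Pictures are saved under pics/ and viewed, about 8 in all and at most 12, crops included, and the job is handed in when it is done.

Besides the shell and the picture viewer there is one more tool, called after ">>>" as name(argument=value, ...), one argument or row to a line, values as JSON. move_arm: Moves the arm, as the interface text tells. Its arguments: {"type":"object","properties":{"commands":{"type":"array"},"jaw":{"type":"number"}},"required":["commands"]}

```bash
ls; mkdir -p pics; cat > h.py <<'E'
import numpy as np, cv2
from plant import get_obs, snapshot, calibration, close_job
def save(n,img): cv2.imwrite('pics/'+n+'.png', img[...,::-1])
def ray(name,u,v):
    c=calibration(name);K=np.array(c['mtx']);T=np.array(c['T'])
    d=np.array([(u-K[0,2])/K[0,0],-(v-K[1,2])/K[1,1],-1.]);return T[:3,3],T[:3,:3]@d
def atz(name,u,v,z):
    o,d=ray(name,u,v);return o+d*(z-o[2])/d[2]
def atd(name,u,v,dep):
    o,d=ray(name,u,v);return o+d*dep
E
python3 - <<'E'
from h import *
for n in ['scene','side']:
    p,d=snapshot(n); save(n+'0',p); np.save(n+'0.npy',d); print(calibration(n))
o=get_obs();print(o); print(calibration('wrist'))
a=cv2.imread('pics/scene0.png');b=cv2.imread('pics/side0.png')
E
```

```text
pics
{'mtx': array([[446.06418105,   0.        , 279.69886002],
       [  0.        , 446.06418105, 208.01686545],
       [  0.        ,   0.        ,   1.        ]]), 'T': array([[-0.80208893, -0.37310934,  0.46630759,  1.15924692],
       [ 0.59719364, -0.49637039,  0.63006047,  0.91555903],
       [-0.00362017,  0.78384045,  0.62095172,  1.0955795 ],
       [ 0.        ,  0.        ,  0.        ,  1.        ]])}
{'mtx': array([[397.33609627,   0.        , 278.08560012],
       [  0.        , 397.33609627, 203.368027  ],
       [  0.        ,   0.        ,   1.        ]]), 'T': array([[ 0.98235697,  0.1065288 , -0.15370882,  0.28866718],
       [-0.18677754,  0.60030975, -0.77765182, -0.8983324 ],
       [ 0.00943059,  0.79264104,  0.60961565,  0.85488771],
       [ 0.        ,  0.        ,  0.        ,  1.        ]])}
{'clock': 0.1, 'joint_pos': array([ 8.72676579e+01,  2.05867337e+01,  6.36826016e-01, -1.65879356e-02,
       -7.01335622e+01, -1.65055438e+01]), 'qvel': array([-0.03022784, -0.04114919,  0.11398501,  0.0321481 ,  0.07781406,
        0.03238467]), 'tau': array([-1.34
[... 203 characters left out ...]
9.9150855 , -103.31903377]), 'force': array([ 0.9851972 , -0.08281091, -0.27461495]), 'moment': array([-0.01652455,  0.00118768, -0.01174468]), 'opening': 0.08766133334575828}
{'mtx': array([[325.1922621 ,   0.        , 283.91507724],
       [  0.        , 325.1922621 , 209.74982511],
       [  0.        ,   0.        ,   1.        ]]), 'tool_from_camera': array([[ 8.77073603e-05,  2.97624758e-01, -9.54682930e-01,
        -1.41124000e-01],
       [ 6.27206612e-04,  9.54682729e-01,  2.97624753e-01,
         8.14222468e-02],
       [ 9.99999799e-01, -6.24887327e-04, -1.02939514e-04,
        -4.17575240e-04],
       [ 0.00000000e+00,  0.00000000e+00,  0.00000000e+00,
         1.00000000e+00]])}
```

View pics/scene0.png

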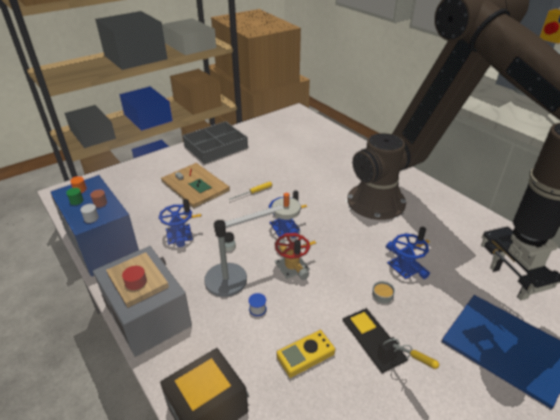

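View pics/side0.png

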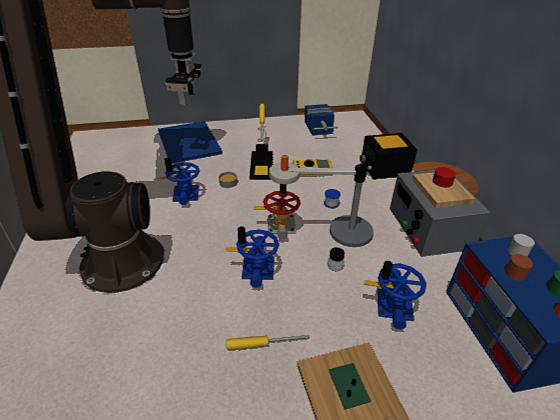

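The red valve is at scene (293,245) and side (282,205). The blue look-alikes are at scene (180,222), (285,222) and (408,250), and at side (258,250), (398,290) and (183,180). Only the one under the lamp head is red with a brass body, so it fits. I'll confirm with an enlarged crop of both views.

```bash
python3 - <<'E'
import cv2,numpy as np
a=cv2.imread('pics/scene0.png')[180:300,200:335];b=cv2.imread('pics/side0.png')[140:260,235:385]
cv2.imwrite('pics/c0.png',np.hstack([cv2.resize(a,(405,360),interpolation=2),cv2.resize(b,(395,360)[:2] if 0 else (390,312),interpolation=2) if 0 else cv2.resize(b[:, :130],(390,360),interpolation=2)]))
E
```

```text
(no output)
```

View pics/c0.png

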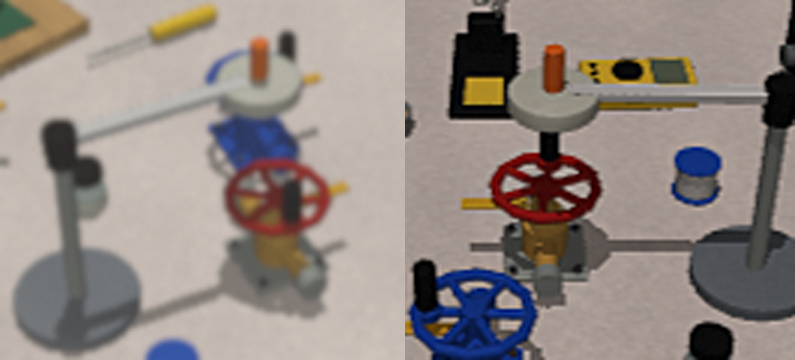

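The crop confirms it: brass body, red wheel, lamp head above. Orange grip top to foot is scene (286.7,194.3)–(286.7,206.7) and side (285,156.7)–(284.7,170). The black handle is scene (297,241)–(297,253), with its foot at side (283,193).

```bash
cat >> h.py <<'E'
def tri(p,q):
    A=np.zeros((3,3));b=np.zeros(3)
    for n,(u,v) in (('scene',p),('side',q)):
        o,d=ray(n,u,v);d=d/np.linalg.norm(d);P=np.eye(3)-np.outer(d,d);A+=P;b+=P@o
    x=np.linalg.solve(A,b);o,d=ray('scene',*p);o2,d2=ray('side',*q);n=np.cross(d,d2)
    return x.round(4), round(float(abs((o2-o)@n)/np.linalg.norm(n)),4)
E
python3 - <<'E'
from h import *
print('griptop',tri((286.7,194.3),(285,156.7)));print('gripmid',tri((286.7,200.5),(284.8,163.3)))
print('wheel',tri((292.3,245.7),(282,202.5)))
print('hfoot',tri((297,252.7),(283,192.7)))
print('hub',tri((220,222.7),(361,166)))
print('base', atz('scene',225.5,279,.018),atz('side',351,230.5,.018))
# pointer tip
print('ptr',atz('scene',316,242.7,.073),atz('side',254.5,208,.073))
print('stand', atz('scene',375,340,.0), atz('scene',425,357,.15),atz('scene',383,292,.03),'blue',atz('scene',410,242,.095),atz('scene',285,222,.05))
E
```

```text
griptop (array([0.4912, 0.0457, 0.2792]), 0.0047)
gripmid (array([0.4917, 0.047 , 0.2565]), 0.004)
wheel (array([0.4927, 0.0801, 0.0908]), 0.0041)
hfoot (array([0.5047, 0.1209, 0.0981]), 0.0026)
hub (array([0.7064, 0.0062, 0.2489]), 0.003)
base [0.71176326 0.01382329 0.018     ] [ 0.70167496 -0.01040501  0.018     ]
ptr [0.40591216 0.10182535 0.073     ] [0.40751881 0.08845789 0.073     ]
stand [0.48253832 0.45917676 0.        ] [0.51422928 0.62700039 0.15      ] [0.3534358  0.36390347 0.03      ] blue [0.1726732  0.30235211 0.095     ] [ 0.40750539 -0.06821003  0.05      ]
```

```bash
cat >> h.py <<'E'
from scipy.spatial.transform import Rotation as Ro
def pose():
    o=get_obs();return np.array(o['tool_pos']),Ro.from_euler('xyz',o['orientation'],degrees=True),o
def head(R): z=R.as_matrix()[:,2];return np.degrees(np.arctan2(z[1],z[0]))
def plan(wps,start=None):
    """wps: list of (xyz, jaw heading deg, n rows); prints rows relative to measured (or given) pose"""
    p,R,o=pose() if start is None else start
    rows=[]
    for x,h,n in wps:
        x=np.array(x);p0=p.copy();h0=head(R);dh=(h-h0+90)%180-90
        for i in range(n):
            t=p0+(x-p0)*(i+1)/n; d=R.as_matrix().T@(t-p)*100; s=-np.radians(dh/n)
            r=np.r_[d.round(2),round(s,3)];rows.append(r.tolist())
            p=p+R.as_matrix()@r[:3]/100;R=R*Ro.from_euler('x',r[3])
    for i in range(0,len(rows),8): print(rows[i:i+8])
    return p,R
def wray(u,v,p,R):
    c=calibration('wrist');K=np.array(c['mtx']);T=np.array(c['tool_from_camera'])
    a=(u-K[0,2])/K[0,0];b=(v-K[1,2])/K[1,1];r=np.hypot(a,b);s=np.sinc(r/np.pi)
    d=np.array([a*s,-b*s,-np.cos(r)]);M=R.as_matrix();return p+M@T[:3,3],M@T[:3,:3]@d
def wpix(X,p,R):
    c=calibration('wrist');K=np.array(c['mtx']);T=np.array(c['tool_from_camera'])
    q=R.as_matrix().T@(np.array(X)-p);q=T[:3,:3].T@(q-T[:3,3]);x,y,z=q[0],-q[1],-q[2]
    r=np.hypot(x,y);th=np.arctan2(r,z);return K[0,2]+K[0,0]*th*x/r,K[1,2]+K[0,0]*th*y/r
E
python3 - <<'E'
from h import *
p,R,o=pose();print(R.as_matrix().round(3),head(R))
plan([((.24,.60,.37),head(R),3),((.4915,.0465,.36),head(R)-60,16)])
E
```

```text
[[-0.     0.944 -0.33 ]
 [-0.001 -0.33  -0.944]
 [-1.     0.     0.001]] -109.24354079448702
[[-4.18, 0.96, 0.97, -0.0], [-4.18, 0.97, 0.98, -0.0], [-4.18, 0.96, 0.97, -0.0], [0.07, 2.62, 2.75, 0.065], [0.06, 2.8, 2.57, 0.065], [0.07, 2.96, 2.38, 0.065], [0.07, 3.11, 2.19, 0.065], [0.06, 3.24, 1.98, 0.065]]
[[0.07, 3.36, 1.77, 0.065], [0.07, 3.47, 1.54, 0.065], [0.06, 3.57, 1.32, 0.065], [0.07, 3.64, 1.08, 0.065], [0.07, 3.71, 0.84, 0.065], [0.06, 3.75, 0.6, 0.065], [0.07, 3.78, 0.35, 0.065], [0.07, 3.8, 0.11, 0.065]]
[[0.06, 3.8, -0.14, 0.065], [0.07, 3.78, -0.38, 0.065], [0.07, 3.74, -0.63, 0.065]]
```

>>> move_arm(
  commands=[
    [[-4.18,0.96,0.97,0],[-4.18,0.97,0.98,0],[-4.18,0.96,0.97,0],[0.07,2.62,2.75,0.065],[0.06,2.8,2.57,0.065],[0.07,2.96,2.38,0.065],[0.07,3.11,2.19,0.065],[0.06,3.24,1.98,0.065]],
  ],
)

```text
clock: 0.9
tool_pos: [0.319, 0.4256, 0.3671]
orientation: [3.0, 90.0, -125.1]
force: [-0.2, -0.4, -0.2]
opening: 0.0875
```

>>> move_arm(
  commands=[
    [[0.07,3.36,1.77,0.065],[0.07,3.47,1.54,0.065],[0.06,3.57,1.32,0.065],[0.07,3.64,1.08,0.065],[0.07,3.71,0.84,0.065],[0.06,3.75,0.6,0.065],[0.07,3.78,0.35,0.065],[0.07,3.8,0.11,0.065]],
  ],
)

```text
clock: 1.7
tool_pos: [0.4446, 0.1489, 0.362]
orientation: [-82.9, 90.0, 119.3]
force: [0.3, 0.3, -0.9]
opening: 0.0875
```

>>> move_arm(
  commands=[
    [[0.06,3.8,-0.14,0.065],[0.07,3.78,-0.38,0.065],[0.07,3.74,-0.63,0.065],[0,0,0,0],[0,0,0,0],[0,0,0,0]],
  ],
)

```text
clock: 2.3
tool_pos: [0.4914, 0.0471, 0.3599]
orientation: [-30.4, 90.0, 160.8]
force: [-0.6, 0.5, 0.1]
opening: 0.0874
```

```bash
python3 - <<'E'
from h import *
p,R,o=pose();print(p,head(R),o['joint_pos'],o['force'],o['clock'],R.as_matrix()[:,0])
im,d=snapshot('wrist');save('w1',im)
print('pred grip top/hub top/handle', wpix((.4912,.0457,.284),p,R),wpix((.7064,.0062,.25),p,R),wpix((.505,.121,.151),p,R))
E
```

```text
[0.49135362 0.04713505 0.3598979 ] -168.79095440916748 [ 2.83335491e+01 -1.41026829e-01 -1.02298838e+01 -1.45801432e-02
 -7.99242910e+01 -1.71219525e+01] [-0.61841848  0.53295487  0.12188676] 2.3 [-3.20889649e-04  1.11624101e-04 -9.99999942e-01]
pred grip top/hub top/handle (np.float64(285.4217905138175), np.float64(225.4922977873434)) (np.float64(60.24281144046148), np.float64(125.74910924752544)) (np.float64(260.7182382237938), np.float64(243.46422660333445))
```

View pics/w1.png

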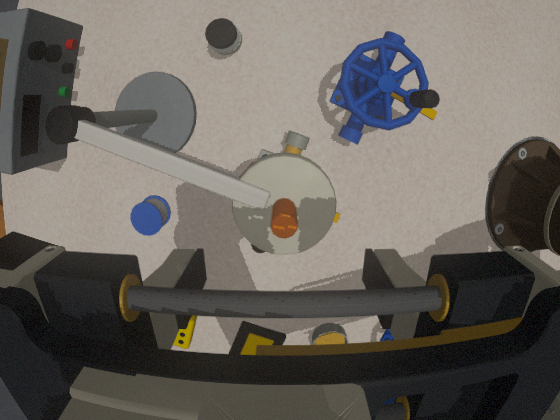

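The wrist view shows the orange grip top at about (285,228), predicted (285,225.5), and the hub at (63,122), predicted (60,126). Both agree within about 3 mm, so I'll descend and grip.

>>> move_arm(
  commands=[
    [[3,-0.05,0,0],[3,-0.05,0,0],[3,0,0,0],[0,0,0,0]],
  ],
)

```text
clock: 2.75
tool_pos: [0.489, 0.0482, 0.2666]
orientation: [4.3, 89.6, -164.4]
force: [0.6, -0.0, 0.8]
opening: 0.0874
```

>>> move_arm(
  commands=[
    [[0,0,0,0],[0,0,0,0],[0,0,0,0],[0,0,0,0],[0,0,0,0],[0,0,0,0],[0,0,0,0],[0,0,0,0]],
  ],
  jaw=1,
)

```text
clock: 3.55
tool_pos: [0.4914, 0.0477, 0.2701]
orientation: [115.9, 90.0, -53.0]
force: [-0.1, -0.6, 0.7]
opening: 0.0291
```

```bash
python3 - <<'E'
from h import *
p,R,o=pose();print(p,head(R),o['force'],o['opening'])
H=np.array([.705,.003]);v=p[:2]-H;L=np.hypot(*v);a=np.degrees(np.arctan2(v[1],v[0]));print(L,a)
h=head(R);w=[]
for t in np.arange(5,71,5.):
    x=H+L*np.array([np.cos(np.radians(a+t)),np.sin(np.radians(a+t))]);w.append((np.r_[x,p[2]],h+t,1))
print(plan(w))
E
```

```text
[0.49142701 0.04769301 0.2700822 ] -168.83110939343723 [-0.09629398 -0.56505669  0.68186333] 0.029101289022647667
0.21819919274988378 168.1806486874816
[[0.0, 1.78, 0.67, -0.087], [0.0, 1.79, 0.66, -0.088], [0.0, 1.78, 0.67, -0.087], [0.0, 1.78, 0.67, -0.087], [0.0, 1.79, 0.66, -0.087], [0.0, 1.78, 0.67, -0.088], [0.0, 1.78, 0.66, -0.087], [0.0, 1.78, 0.67, -0.087]]
[[0.0, 1.79, 0.67, -0.087], [0.0, 1.78, 0.66, -0.088], [0.0, 1.78, 0.67, -0.087], [0.0, 1.79, 0.67, -0.087], [0.0, 1.78, 0.66, -0.087], [0.0, 1.78, 0.67, -0.088]]
(array([ 0.58991037, -0.18241753,  0.27009249]), Rotation.from_matrix(array([[ 2.55017172e-05,  9.88186512e-01, -1.53256050e-01],
                            [-3.38066210e-05, -1.53256049e-01, -9.88186512e-01],
                            [-9.99999999e-01,  3.03815221e-05,  2.94989545e-05]])))
```

>>> move_arm(
  commands=[
    [[0,0,0,0],[0,0,0,0],[0,0,0,0],[0,0,0,0]],
  ],
)

```text
clock: 3.95
tool_pos: [0.4915, 0.0477, 0.27]
orientation: [106.1, 90.0, -62.7]
force: [0.4, -1.1, 0.4]
opening: 0.0193
```

>>> move_arm(
  commands=[
    [[0.0,1.78,0.67,-0.087],[0.0,1.79,0.66,-0.088],[0.0,1.78,0.67,-0.087],[0.0,1.78,0.67,-0.087],[0.0,1.79,0.66,-0.087]],
  ],
)

```text
clock: 4.45
tool_pos: [0.4935, -0.0469, 0.2701]
orientation: [167.7, 89.9, 24.0]
force: [6.2, 2.1, -4.9]
opening: 0.0195
```

Gripped at 19.5 mm with low forces; I'll carry on with the swing.

>>> move_arm(
  commands=[
    [[0.0,1.78,0.67,-0.088],[0.0,1.78,0.66,-0.087],[0.0,1.78,0.67,-0.087],[0.0,1.79,0.67,-0.087],[0.0,1.78,0.66,-0.088],[0.0,1.78,0.67,-0.087],[0.0,1.79,0.67,-0.087],[0.0,1.78,0.66,-0.087]],
  ],
)

```text
clock: 5.25
tool_pos: [0.5757, -0.1716, 0.2701]
orientation: [132.8, 89.9, 29.2]
force: [3.8, 5.3, 1.1]
opening: 0.0192
```

>>> move_arm(
  commands=[
    [[0.0,1.78,0.67,-0.088],[0,0,0,0],[0,0,0,0]],
  ],
)

```text
clock: 5.55
tool_pos: [0.5912, -0.1821, 0.2701]
orientation: [115.7, 89.9, 16.9]
force: [3.1, 2.9, 0.5]
opening: 0.0194
```

>>> move_arm(
  commands=[
    [[0,0,0,0],[0,0,0,0],[0,0,0,0],[0,0,0,0],[0,0,0,0],[0,0,0,0]],
  ],
  jaw=6,
)

```text
clock: 6.15
tool_pos: [0.5897, -0.1824, 0.2701]
orientation: [-68.5, 90.0, -167.3]
force: [-0.5, 0.2, -0.9]
opening: 0.0585
```

>>> move_arm(
  commands=[
    [[-3,0,0,0],[-3,0,0,0],[-3,0,0,0],[-2,0,0,0],[0,0,0,0],[0,0,0,0]],
  ],
)

```text
clock: 6.75
tool_pos: [0.5898, -0.1822, 0.3801]
orientation: [128.8, 90.0, 30.0]
force: [-0.3, -0.7, -0.8]
opening: 0.0599
```

```bash
python3 - <<'E'
from h import *
p,R,o=pose();print(p,head(R),o['joint_pos'],o['clock'])
im,d=snapshot('wrist');save('w2',im)
s,_=snapshot('scene');save('s2',s)
print(wpix((.4927,.0815,.095),p,R),wpix((.505,.121,.151),p,R))
E
```

```text
[ 0.5898479  -0.18224502  0.38012039] -98.81454742166224 [ 9.19200747e-01  1.20420164e+01  6.13158877e+00 -1.85768857e-02
 -8.40563923e+01  8.02681640e+01] 6.75
(np.float64(129.1745162296537), np.float64(260.9174525413319)) (np.float64(90.29235850707948), np.float64(271.9107503858878))
```

View pics/w2.png

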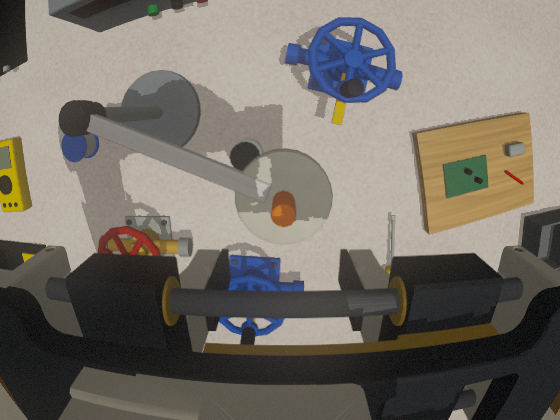

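Lamp arm now lies on the -y side, with its head at image (285,197), clear of the red valve at (130,242). I'll go above the handle and look from near.

```bash
python3 - <<'E'
from h import *
p,R,o=pose()
plan([((.505,.121,.38),-165,11),((.505,.115,.27),-165,4)])
E
```

```text
[[-0.01, -1.18, -2.61, 0.105], [-0.0, -1.45, -2.46, 0.105], [-0.01, -1.7, -2.31, 0.105], [-0.01, -1.93, -2.11, 0.105], [-0.01, -2.14, -1.9, 0.105], [-0.0, -2.33, -1.66, 0.105], [-0.01, -2.49, -1.41, 0.105], [-0.01, -2.62, -1.14, 0.105]]
[[-0.01, -2.73, -0.86, 0.105], [-0.0, -2.81, -0.57, 0.105], [-0.01, -2.85, -0.27, 0.105], [2.75, 0.15, 0.03, 0.0], [2.75, 0.15, 0.04, 0.0], [2.75, 0.14, 0.03, 0.0], [2.75, 0.15, 0.03, 0.0]]
```

>>> move_arm(
  commands=[
    [[-0.01,-1.18,-2.61,0.105],[0,-1.45,-2.46,0.105],[-0.01,-1.7,-2.31,0.105],[-0.01,-1.93,-2.11,0.105],[-0.01,-2.14,-1.9,0.105],[0,-2.33,-1.66,0.105],[-0.01,-2.49,-1.41,0.105],[-0.01,-2.62,-1.14,0.105]],
  ],
)

```text
clock: 7.65
tool_pos: [0.5277, 0.0391, 0.3796]
orientation: [-12.5, 89.9, -159.7]
force: [0.8, 0.2, -0.5]
opening: 0.0601
```

>>> move_arm(
  commands=[
    [[-0.01,-2.73,-0.86,0.105],[0,-2.81,-0.57,0.105],[-0.01,-2.85,-0.27,0.105],[2.75,0.15,0.03,0],[2.75,0.15,0.04,0],[2.75,0.14,0.03,0],[2.75,0.15,0.03,0],[0,0,0,0]],
  ],
)

```text
clock: 8.45
tool_pos: [0.5032, 0.1137, 0.2665]
orientation: [9.8, 89.5, -155.2]
force: [-0.4, -1.6, -0.1]
opening: 0.06
```

>>> move_arm(
  commands=[
    [[0,0,0,0],[0,0,0,0]],
  ],
)

```text
clock: 8.65
tool_pos: [0.5064, 0.1151, 0.2723]
orientation: [179.6, 89.9, 14.7]
force: [0.4, -0.8, 0.7]
opening: 0.0602
```

```bash
python3 - <<'E'
from h import *
p,R,o=pose();print(p,head(R),o['clock'])
im,d=snapshot('wrist');save('w3',im)
s,_=snapshot('scene')
a=im[90:390,80:480]
cv2.imwrite('pics/w3c.png',cv2.resize(a,(800,600),interpolation=2)[...,::-1])
print(wpix((.4927,.0815,.095),p,R),wpix((.505,.121,.151),p,R))
E
```

```text
[0.50636742 0.11510761 0.27226378] -164.9754722612395 8.65
(np.float64(307.0622469021084), np.float64(164.10593860340933)) (np.float64(284.71237013324316), np.float64(215.42266542353528))
```

View pics/w3c.png

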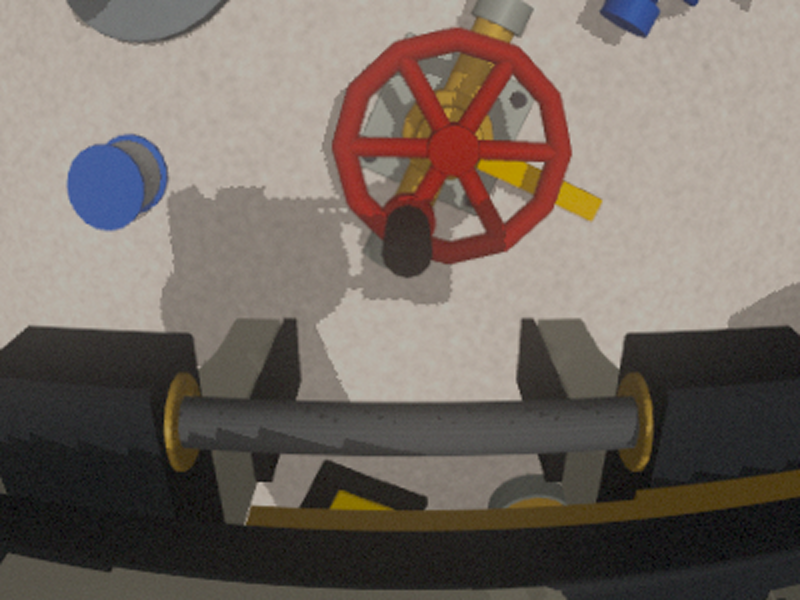

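Handle top is at crop (407,255), i.e. full-frame (283.5,217.5). Hub is at (306.5,165) and the pointer tip at (376.5,194), all within 2 px of prediction.

```bash
python3 - <<'E'
from h import *
P=(np.array([0.50636742,0.11510761,0.27226378]),pose()[1])
def w(u,v,z):
    o,d=wray(u,v,*P);return o+d*(z-o[2])/d[2]
h=w(283.5,217.5,.151);c=w(306.5,165,.102);t=w(376.5,194,.073);print(h,c,t)
for a,b in((h,c),(t,c)): v=(a-b)[:2];print(np.hypot(*v),np.degrees(np.arctan2(v[1],v[0])))
p,R,o=pose();print(p)
plan([((h[0],h[1],.19),-165,3),((h[0],h[1],.127),-165,3)])
E
```

```text
[0.50555053 0.12314222 0.151     ] [0.49380706 0.08161786 0.102     ] [0.40638649 0.09550478 0.073     ]
0.043153004872905756 74.208614860903
0.08851668220832115 170.97387606553914
[0.50628949 0.11518509 0.27227754]
[[2.74, -0.26, -0.04, 0.0], [2.75, -0.26, -0.04, 0.0], [2.74, -0.26, -0.04, 0.0], [2.1, -0.0, 0.01, 0.0], [2.1, -0.0, 0.0, 0.0], [2.1, -0.0, 0.01, 0.0]]
```

>>> move_arm(
  commands=[
    [[2.74,-0.26,-0.04,0],[2.75,-0.26,-0.04,0],[2.74,-0.26,-0.04,0],[2.1,0,0,0],[2.1,0,0,0],[2.1,0,0.01,0],[0,0,0,0]],
  ],
)

```text
clock: 9.45
tool_pos: [0.5037, 0.1222, 0.1239]
orientation: [12.6, 89.8, -152.4]
force: [0.0, 0.1, 0.0]
opening: 0.06
```

>>> move_arm(
  commands=[
    [[0,0,0,0],[0,0,0,0],[0,0,0,0],[0,0,0,0],[0,0,0,0],[0,0,0,0],[0,0,0,0],[0,0,0,0]],
  ],
  jaw=1,
)

```text
clock: 10.25
tool_pos: [0.5049, 0.1229, 0.126]
orientation: [-169.1, 90.0, 26.0]
force: [-1.2, 0.3, 5.0]
opening: 0.0215
```

```bash
cat >> h.py <<'E'
C=np.array([.4938,.0816])
def ang(p): v=p[:2]-C;return np.hypot(*v),np.degrees(np.arctan2(v[1],v[0]))
def orbit(a0,a1,step,z=.127,r=.043,hd=-165):
    n=int(np.ceil(abs(a1-a0)/step));w=[]
    for a in np.radians(np.linspace(a0,a1,n+1)[1:]): w.append(((C[0]+r*np.cos(a),C[1]+r*np.sin(a),z),hd,1))
    return plan(w)
E
python3 - <<'E'
from h import *
p,R,o=pose();print(p,head(R),o['force'],o['opening'],ang(p))
print(orbit(ang(p)[1],-170,15))
E
```

```text
[0.50494259 0.1228737  0.12595033] -164.97522783530977 [-1.20710349  0.2992462   5.01302421] 0.0215397728828024 (np.float64(0.042751327025933546), np.float64(74.89212296028947))
[[-0.1, 0.63, -0.87, 0.0], [-0.0, 0.85, -0.67, 0.0], [-0.0, 0.99, -0.43, 0.0], [-0.0, 1.06, -0.18, 0.0], [-0.0, 1.07, 0.09, 0.0], [-0.0, 1.02, 0.36, 0.0], [-0.01, 0.9, 0.6, 0.0], [0.0, 0.72, 0.8, 0.0]]
[[0.0, 0.49, 0.96, 0.0], [0.0, 0.25, 1.05, 0.0], [0.0, -0.03, 1.08, 0.0], [0.0, -0.29, 1.04, 0.0], [0.0, -0.55, 0.93, 0.0], [0.0, -0.75, 0.77, 0.0], [0.0, -0.93, 0.55, 0.0], [-0.0, -1.03, 0.31, 0.0]]
[[0.0, -1.08, 0.04, 0.0]]
(array([0.45144672, 0.07413943, 0.1270005 ]), Rotation.from_matrix(array([[ 6.45419184e-04,  2.59236735e-01, -9.65813594e-01],
                            [ 3.14182679e-04, -9.65813800e-01, -2.59236580e-01],
                            [-9.99999742e-01, -1.36125640e-04, -7.04802447e-04]])))
```

>>> move_arm(
  commands=[
    [[-0.15,0.63,-0.87,0],[0,0.85,-0.67,0],[0,0.99,-0.43,0],[0,1.06,-0.18,0],[0,1.07,0.09,0],[0,1.02,0.36,0],[0,0.9,0.6,0],[0,0.72,0.8,0]],
  ],
)

```text
clock: 11.05
tool_pos: [0.5251, 0.0524, 0.1262]
orientation: [-12.6, 89.9, -177.6]
force: [-3.0, 7.0, -12.3]
opening: 0.0213
```

```bash
python3 - <<'E'
from h import *
p,R,o=pose();print(p,head(R),o['force'],o['opening'],ang(p))
E
```

```text
[0.52505116 0.05235452 0.12622455] -165.05214493703545 [ -3.00901444   6.97093986 -12.33094985] 0.021284071075873125 (np.float64(0.04280108643923621), np.float64(-43.10113045559646))
```

>>> move_arm(
  commands=[
    [[0.05,0.49,0.96,0],[0,0.25,1.05,0],[0,-0.03,1.08,0],[0,-0.29,1.04,0],[0,-0.55,0.93,0],[0,-0.75,0.77,0],[0,-0.93,0.55,0],[0,0,0,0]],
  ],
)

```text
clock: 11.85
tool_pos: [0.4592, 0.055, 0.1263]
orientation: [-148.3, 89.9, 46.8]
force: [3.2, 4.8, -19.2]
opening: 0.0214
```

```bash
python3 - <<'E'
from h import *
p,R,o=pose();print(p,head(R),o['force'],o['opening'],ang(p))
orbit(ang(p)[1],-185-15,6)
E
```

```text
[0.45922993 0.05495131 0.1262856 ] -164.96585283871786 [  3.16643975   4.80866691 -19.1992719 ] 0.02140351143879768 (np.float64(0.04364908133439779), np.float64(-142.3727939979901))
[[-0.07, -0.43, 0.09, 0.001], [-0.0, -0.42, 0.1, -0.0], [-0.0, -0.43, 0.06, -0.0], [-0.0, -0.43, 0.02, -0.0], [0.0, -0.43, -0.02, -0.0], [0.0, -0.43, -0.07, -0.0], [0.0, -0.42, -0.11, -0.0], [0.0, -0.4, -0.15, -0.0]]
[[0.0, -0.39, -0.2, -0.0], [0.0, -0.37, -0.23, -0.0]]
```

>>> move_arm(
  commands=[
    [[0.1,-0.43,0.09,0],[0,-0.42,0.1,0],[0,-0.43,0.06,0],[0,-0.43,0.02,0],[0,-0.43,-0.02,0],[0,-0.43,-0.07,0],[0,-0.3,-0.08,0],[0,0,0,0]],
  ],
)

```text
clock: 12.65
tool_pos: [0.4503, 0.0817, 0.126]
orientation: [5.8, 89.9, -159.2]
force: [-8.3, -0.1, 4.0]
opening: 0.0214
```

```bash
python3 - <<'E'
from h import *
p,R,o=pose();print(p,head(R),o['force'],o['opening'],ang(p))
orbit(ang(p)[1] if ang(p)[1]<0 else ang(p)[1]-360,-185-15,3)
E
```

```text
[0.4503206  0.08173412 0.12597091] -164.99062317606555 [-8.34647137 -0.14387487  3.97147622] 0.021396997835085883 (np.float64(0.04347960282940781), np.float64(179.82326452798776))
[[-0.1, -0.19, -0.11, 0.0], [-0.0, -0.2, -0.07, 0.0], [-0.0, -0.2, -0.08, 0.0], [-0.0, -0.19, -0.09, 0.0], [-0.0, -0.19, -0.1, 0.0], [-0.0, -0.18, -0.11, 0.0], [-0.0, -0.18, -0.11, 0.0]]
```

>>> move_arm(
  commands=[
    [[0,-0.2,-0.05,0],[0,-0.2,-0.05,0],[0,-0.2,-0.08,0],[0,-0.2,-0.09,0],[0,-0.2,-0.1,0],[0,0,0,0],[0,0,0,0]],
  ],
)

```text
clock: 13.35
tool_pos: [0.4507, 0.0889, 0.1259]
orientation: [44.1, 89.6, -120.9]
force: [-2.2, -17.9, 3.9]
opening: 0.0215
```

```bash
python3 - <<'E'
from h import *
p,R,o=pose();print(p,head(R),o['force'],o['opening'],ang(p))
E
```

```text
[0.45074208 0.08890984 0.12592171] -164.9794453639321 [ -2.16347139 -17.87293127   3.91072924] 0.021518997302692584 (np.float64(0.04367400314085344), np.float64(170.3648905541195))
```

>>> move_arm(
  commands=[
    [[0,-0.1,-0.03,0],[0,0,0,0],[0,0,0,0],[0,0,0,0]],
  ],
)

```text
clock: 13.75
tool_pos: [0.4507, 0.0891, 0.1259]
orientation: [46.6, 89.5, -118.4]
force: [0.2, -23.4, 5.5]
opening: 0.0215
```

```bash
python3 - <<'E'
from h import *
p,R,o=pose();print(p,head(R),o['force'],o['opening'],ang(p))
import json;json.dump(p.tolist(),open('stop.json','w'))
print(orbit(ang(p)[1],ang(p)[1]+720,18,z=.1265,r=.0433))
E
```

```text
[0.45070879 0.0890596  0.12590451] -164.98964740762233 [  0.20450151 -23.42015518   5.45945001] 0.02150112844511397 (np.float64(0.04373211619669951), np.float64(170.17875971569956))
[[-0.05, 1.32, 0.33, 0.0], [0.01, 1.36, -0.05, 0.0], [0.0, 1.27, -0.47, 0.0], [0.01, 1.06, -0.83, 0.0], [-0.01, 0.76, -1.13, 0.0], [-0.0, 0.37, -1.3, 0.0], [-0.01, -0.06, -1.36, 0.0], [-0.01, -0.46, -1.27, 0.0]]
[[-0.01, -0.84, -1.06, 0.0], [-0.01, -1.12, -0.76, 0.0], [-0.01, -1.31, -0.37, 0.0], [-0.01, -1.35, 0.05, 0.0], [-0.01, -1.27, 0.47, 0.0], [0.0, -1.07, 0.84, 0.0], [0.0, -0.75, 1.12, 0.0], [0.01, -0.37, 1.31, 0.0]]
[[0.01, 0.05, 1.35, 0.0], [0.01, 0.47, 1.27, 0.0], [0.01, 0.83, 1.07, 0.0], [0.01, 1.13, 0.75, 0.0], [0.01, 1.3, 0.37, 0.0], [0.01, 1.36, -0.05, 0.0], [0.0, 1.27, -0.47, 0.0], [0.01, 1.06, -0.83, 0.0]]
[[-0.01, 0.76, -1.13, 0.0], [-0.0, 0.37, -1.3, 0.0], [-0.01, -0.06, -1.36, 0.0], [-0.01, -0.46, -1.27, 0.0], [-0.01, -0.84, -1.06, 0.0], [-0.01, -1.12, -0.76, 0.0], [-0.01, -1.31, -0.37, 0.0], [-0.01, -1.35, 0.05, 0.0]]
[[-0.01, -1.27, 0.47, 0.0], [0.0, -1.07, 0.84, 0.0], [0.0, -0.75, 1.12, 0.0], [0.01, -0.37, 1.31, 0.0], [0.01, 0.05, 1.35, 0.0], [0.01, 0.47, 1.27, 0.0], [0.01, 0.83, 1.07, 0.0], [0.01, 1.13, 0.75, 0.0]]
(array([0.45114937, 0.08897453, 0.12650338]), Rotation.from_matrix(array([[-0.00405764,  0.25902378, -0.96586242],
                            [-0.00751997, -0.96585097, -0.25898911],
                            [-0.99996349,  0.00621237,  0.00586693]])))
```

The stop is firm: 5.5 N more push moved it only 0.15 mm. Extrapolated to zero load the TCP angle is 171.0°, which matches the pointer. Now I back off counter-clockwise.

>>> move_arm(
  commands=[
    [[0,1.72,0.43,0],[0,1.36,-0.05,0],[0,1.27,-0.47,0],[0,1.06,-0.83,0],[0,0.76,-1.13,0],[0,0.37,-1.3,0],[0,-0.06,-1.36,0],[0,-0.46,-1.27,0]],
  ],
)

```text
clock: 14.55
tool_pos: [0.5257, 0.0524, 0.1258]
orientation: [-60.4, 89.9, 134.5]
force: [-21.7, 15.9, 13.5]
opening: 0.0216
```

```bash
python3 - <<'E'
from h import *
p,R,o=pose();print(p,head(R),o['force'],o['opening'],ang(p),R.as_matrix()[:,0])
E
```

```text
[0.52571777 0.05238481 0.12581218] -165.051208012512 [-21.73054034  15.94439002  13.49464672] 0.02158867087096045 (np.float64(0.043269749558261024), np.float64(-42.468706671035456)) [-0.00177941  0.00180888 -0.99999678]
```

>>> move_arm(
  commands=[
    [[-0.1,-1.2,-0.82,0],[0,-1.12,-0.76,0],[0,-1.31,-0.37,0],[0,-1.35,0.05,0],[0,-1.27,0.47,0],[0,-1.07,0.84,0],[0,-0.75,1.12,0],[0,-0.37,1.31,0]],
  ],
)

```text
clock: 15.35
tool_pos: [0.4848, 0.1246, 0.1261]
orientation: [49.8, 89.6, -115.1]
force: [8.7, -29.7, -6.3]
opening: 0.0213
```

```bash
cat >> h.py <<'E'
def rep():
    p,R,o=pose();r,a=ang(p);f=np.array(o['force']);t=np.radians(a)
    print(p.round(4),round(o['clock'],2),'f',f.round(1),'rad',round(f[0]*np.cos(t)+f[1]*np.sin(t),1),'tan',round(-f[0]*np.sin(t)+f[1]*np.cos(t),1),'r,a',r,a,'op',o['opening'])
E
python3 -c "
from h import *
rep()"
```

```text
[0.4848 0.1246 0.1261] 15.35 f [  8.7 -29.7  -6.3] rad -30.8 tan -2.4 r,a 0.04389270079468351 101.86403613713779 op 0.021339701495762583
```

>>> move_arm(
  commands=[
    [[0,0,0,0],[0,0,0,0],[0,0,0,0]],
  ],
)

```text
clock: 15.65
tool_pos: [0.4847, 0.1242, 0.126]
orientation: [44.2, 89.6, -120.8]
force: [1.6, -20.3, -4.7]
opening: 0.0215
```

```bash
python3 -c "
from h import *
rep();a=ang(pose()[0])[1];orbit(a,a+360,18,z=.1265,r=.0432)"
```

```text
[0.4847 0.1242 0.126 ] 15.65 f [  1.6 -20.3  -4.7] rad -20.1 tan 2.6 r,a 0.04360213225498337 102.06584368421578 op 0.021545175276233598
[[-0.04, 0.18, 1.35, 0.0], [0.01, 0.55, 1.23, 0.0], [0.01, 0.91, 1.0, 0.0], [0.01, 1.17, 0.68, 0.0], [0.01, 1.32, 0.28, 0.0], [0.0, 1.35, -0.14, 0.0], [0.01, 1.23, -0.56, 0.0], [-0.0, 1.0, -0.9, 0.0]]
[[-0.0, 0.68, -1.17, 0.0], [-0.01, 0.28, -1.32, 0.0], [-0.01, -0.14, -1.35, 0.0], [-0.01, -0.55, -1.23, 0.0], [-0.01, -0.91, -1.01, 0.0], [-0.01, -1.17, -0.67, 0.0], [-0.0, -1.32, -0.28, 0.0], [-0.01, -1.35, 0.14, 0.0]]
[[-0.0, -1.23, 0.55, 0.0], [-0.0, -1.01, 0.91, 0.0], [-0.0, -0.67, 1.17, 0.0], [0.0, -0.28, 1.32, 0.0]]
```

>>> move_arm(
  commands=[
    [[0,0.53,1.44,0],[0,0.55,1.23,0],[0,0.91,1.0,0],[0,1.17,0.68,0],[0,1.32,0.28,0],[0,1.35,-0.14,0],[0,1.23,-0.56,0],[0,0,0,0]],
  ],
)

```text
clock: 16.45
tool_pos: [0.466, 0.0483, 0.1261]
orientation: [18.0, 89.9, -147.0]
force: [-2.6, -6.1, -5.9]
opening: 0.0212
```

```bash
python3 -c "
from h import *
rep()"
```

```text
[0.466  0.0483 0.1261] 16.45 f [-2.6 -6.1 -5.9] rad 6.3 tan 1.9 r,a 0.04332579038516211 -129.8665424895129 op 0.021218980658876754
```

>>> move_arm(
  commands=[
    [[0,1.0,-0.9,0],[0,0.68,-1.17,0],[0,0.28,-1.32,0],[0,-0.14,-1.35,0],[0,-0.55,-1.23,0],[0,-0.91,-1.01,0],[0,-1.17,-0.67,0],[0,0,0,0]],
  ],
)

```text
clock: 17.25
tool_pos: [0.5364, 0.0783, 0.126]
orientation: [-5.2, 89.7, -170.2]
force: [-13.6, 2.9, 2.2]
opening: 0.0212
```

```bash
python3 -c "
from h import *
rep()"
```

```text
[0.5364 0.0783 0.126 ] 17.25 f [-13.6   2.9   2.2] rad -13.8 tan 1.8 r,a 0.04274058206927937 -4.468207295891042 op 0.02122417408825642
```

```bash
python3 -c "
from h import *
a=ang(pose()[0])[1];orbit(a,170,18,z=.126,r=.0432)"
```

```text
[[-0.0, -1.27, -0.29, 0.001], [-0.0, -1.3, 0.16, -0.0], [0.0, -1.2, 0.53, -0.0], [0.01, -0.98, 0.87, -0.0], [0.0, -0.67, 1.13, -0.0], [0.01, -0.31, 1.27, -0.0], [0.01, 0.09, 1.31, -0.0], [0.0, 0.48, 1.22, -0.0]]
[[0.01, 0.82, 1.02, -0.0], [0.0, 1.09, 0.73, -0.0]]
```

>>> move_arm(
  commands=[
    [[0,-1.31,-0.14,0],[0,-1.3,0.16,0],[0,-1.2,0.53,0],[0,-0.98,0.87,0],[0,-0.67,1.13,0],[0,-0.31,1.27,0],[0,0.09,1.31,0],[0,0.48,1.22,0]],
  ],
)

```text
clock: 18.05
tool_pos: [0.4625, 0.1117, 0.1263]
orientation: [-112.8, 89.9, 82.2]
force: [3.5, 0.4, -18.5]
opening: 0.0215
```

>>> move_arm(
  commands=[
    [[0,0.4,0.5,0],[0,0,0,0],[0,0,0,0]],
  ],
)

```text
clock: 18.35
tool_pos: [0.4573, 0.1047, 0.1262]
orientation: [-7.5, 89.8, -172.6]
force: [-8.8, 2.9, -7.3]
opening: 0.0212
```

```bash
python3 -c "
from h import *
rep();a=ang(pose()[0])[1];orbit(a,171,3,z=.126,r=.0435)"
```

```text
[0.4573 0.1047 0.1262] 18.35 f [-8.8  2.9 -7.3] rad 9.0 tan 2.2 r,a 0.04318684660406973 147.71733638658264 op 0.021203210192662195
[[0.02, 0.13, 0.18, -0.001], [-0.0, 0.16, 0.15, 0.0], [-0.0, 0.17, 0.14, 0.0], [-0.0, 0.18, 0.14, 0.0], [-0.0, 0.18, 0.12, 0.0], [-0.0, 0.19, 0.11, 0.0], [-0.0, 0.19, 0.11, 0.0], [-0.0, 0.2, 0.09, 0.0]]
```

>>> move_arm(
  commands=[
    [[0,0.13,0.25,0],[0,0.16,0.21,0],[0,0.17,0.14,0],[0,0.18,0.14,0],[0,0.18,0.12,0],[0,0.19,0.11,0],[0,0.19,0.11,0],[0,0.0,0.0,0]],
  ],
)

```text
clock: 19.15
tool_pos: [0.4513, 0.0903, 0.1262]
orientation: [6.7, 89.9, -158.3]
force: [-5.1, 2.2, -12.4]
opening: 0.0215
```

>>> move_arm(
  commands=[
    [[0,0,0,0],[0,0,0,0]],
  ],
)

```text
clock: 19.35
tool_pos: [0.4513, 0.0903, 0.1262]
orientation: [11.8, 89.9, -153.2]
force: [-4.6, 1.3, -12.0]
opening: 0.0215
```

```bash
python3 -c "
from h import *
rep();a=ang(pose()[0])[1];orbit(a,171,3,z=.126,r=.0435)"
```

```text
[0.4513 0.0903 0.1262] 19.35 f [ -4.6   1.3 -12. ] rad 4.8 tan -0.3 r,a 0.0433829622187435 168.4200049978977 op 0.021534178765857392
[[0.02, 0.17, 0.09, -0.0]]
```

>>> move_arm(
  commands=[
    [[0.05,0.18,0.07,0],[0,0,0,0],[0,0,0,0]],
  ],
)

```text
clock: 19.65
tool_pos: [0.451, 0.0885, 0.1261]
orientation: [7.6, 89.9, -157.4]
force: [-8.5, 2.6, -5.7]
opening: 0.0216
```

```bash
python3 -c "
from h import *
rep()
p,R,o=pose();im,d=snapshot('wrist')
for X in [(.4938,.0816,.102),(.4064,.0955,.073),(.4508,.0884,.151),(.4508,.0884,.103)]: print(wpix(X,p,R))
cv2.imwrite('pics/w4c.png',cv2.resize(im[30:330,180:480],(600,600),interpolation=2)[...,::-1])
s,_=snapshot('scene');e,_=snapshot('side')
save('s4',np.hstack([cv2.resize(s[150:300,190:340],(400,400)),cv2.resize(e[120:270,200:350],(400,400))]))
"
```

```text
[0.451  0.0885 0.1261] 19.65 f [-8.5  2.6 -5.7] rad 8.8 tan -1.2 r,a 0.043374685205421926 170.856410705168 op 0.02160609108859164
(np.float64(213.30745530886847), np.float64(229.77565919248383))
(np.float64(345.71675991386724), np.float64(264.21588210294954))
(np.float64(286.0365719840075), np.float64(308.9219219762778))
(np.float64(285.3329261654593), np.float64(260.10393614193305))
```

View pics/w4c.png

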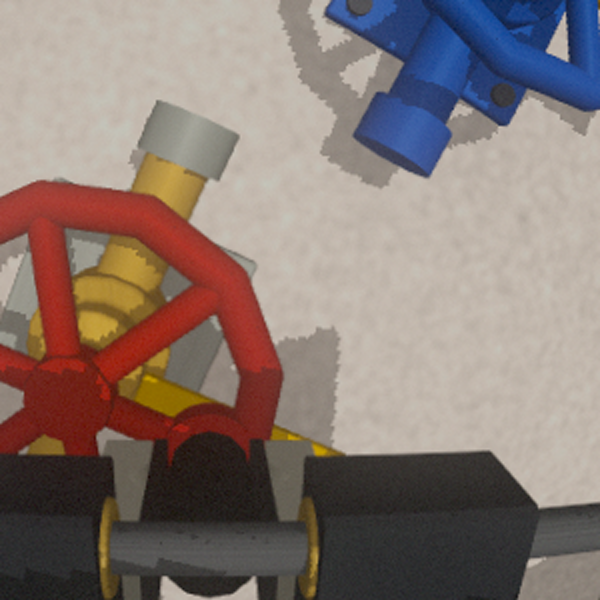

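View pics/s4.png

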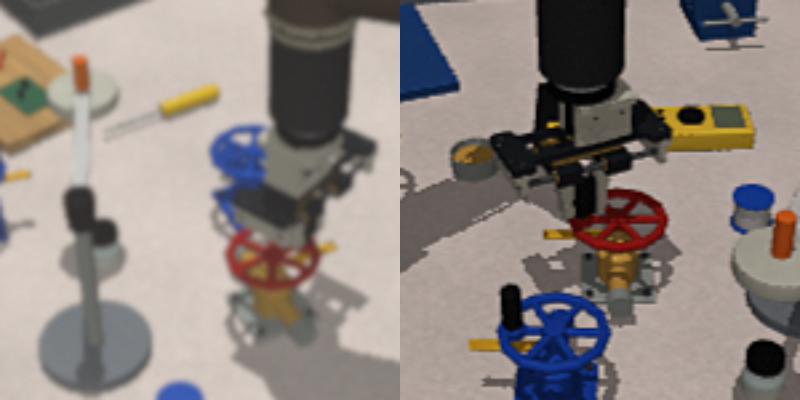

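```bash
python3 -c "
from h import *
p,R,o=pose()
def full(c): return c[0]/2+180,c[1]/2+30
def w(u,v,z):
    o,d=wray(u,v,p,R);return o+d*(z-o[2])/d[2]
c=w(*full((68,393)),.102);print('hub',c)
# mid-spoke points (crop), z of spokes ~ .097
for q in [(160,330),(55,290),(205,297),(43,222)]:
    x=w(*full(q),.098);v=(x-c)[:2];print('spoke',np.hypot(*v),np.degrees(np.arctan2(v[1],v[0]))%60, 171%60)
for s in (-3,0,3):
    a=np.radians(171+s);X=c.copy();X[:2]=C+.043*np.array([np.cos(a),np.sin(a)]);X[2]=.105;X[:2]+=.011*np.array([.259,-.966])
    u=wpix(X,p,R);print(s,(u[0]-180)*2,(u[1]-30)*2)
for z,q in((.073,(335,452)),):
    x=w(*full(q),z);v=(x-c)[:2];print('ptr edge',np.hypot(*v),np.degrees(np.arctan2(v[1],v[0])))
"
```

```text
hub [0.49375639 0.07958888 0.102     ]
spoke 0.0305379449341676 48.18151942205469 51
spoke 0.028151131414933517 50.5936713342297 51
spoke 0.04565314206168052 49.35321661580096 51
spoke 0.04680839384009897 51.36948437411924 51
-3 205.30296468212055 433.24135972643745
0 208.8717281158889 426.3897012190781
3 212.0716260979283 419.31116960546154
ptr edge 0.08706737819413318 173.5669730850428
```

Lamp is clear in both views, and the handle sits over the yellow pointer. One finer check of the wheel angle, in case the handle slid in the pads: rectify w3 and the current view to a top view and compare the spoke angles.

```bash
cat > rect.py <<'E'
from h import *
from scipy.ndimage import map_coordinates
p4,R4,o=pose()
im4,_=snapshot('wrist')
p3=np.array([0.50636742,0.11510761,0.27226378]);R3=Ro.from_euler('x',np.radians(0))*R4
def wp(X,p,R):
    c=calibration('wrist');K=np.array(c['mtx']);T=np.array(c['tool_from_camera'])
    q=((X-p)@R.as_matrix()-T[:3,3])@T[:3,:3];x,y,z=q[...,0],-q[...,1],-q[...,2]
    r=np.hypot(x,y);th=np.arctan2(r,z);return K[0,2]+K[0,0]*th*x/r,K[1,2]+K[0,0]*th*y/r
im3=cv2.imread('pics/w3.png')[...,::-1]
th=np.radians(np.arange(0,360,.25))
def red(im): im=im.astype(float);return ((im[...,0]>90)&(im[...,0]>2.2*im[...,1])).astype(float)
for nm,im,p,R in(('w3',im3,p3,R3),('w4',im4,p4,R4)):
    m=red(im);best=None
    rr=np.arange(.018,.046,.001)
    for cx in np.arange(-.004,.0041,.0005):
        for cy in np.arange(-.004,.0041,.0005):
            X=np.zeros((len(rr),len(th),3));X[...,0]=C[0]+cx+rr[:,None]*np.cos(th);X[...,1]=C[1]+cy+rr[:,None]*np.sin(th);X[...,2]=.096
            u,v=wp(X,p,R);ok=(u>0)&(u<559)&(v>0)&(v<419)
            if nm=='w4': ok&=(v<240)&(u>100)
            else: ok&=(v<195)
            s=map_coordinates(m,[v,u],order=1)
            # concentration at 6th harmonic over valid samples
            f=(s*ok*np.exp(6j*th)).sum();sc=abs(f)-0.0*s.sum()
            if best is None or sc>best[0]: best=(sc,cx,cy,np.degrees(np.angle(f))/6%60)
    print(nm,best)
E
python3 rect.py
```

```text
w3 (np.float64(8821.093724205743), np.float64(-0.0005), np.float64(-0.001), np.float64(13.406940045509858))
w4 (np.float64(5626.623403657111), np.float64(-0.0005), np.float64(-0.001), np.float64(52.44506682170852))
```

The spoke fits put the handle at about 170–172.4° (±1.5°) against the 171° stop. TCP radius stayed at 43–44 mm all the way round, so slip was under about 0.5 mm. Static tangential force is 1.2 N, below friction. Handing in.

```bash
python3 -c "
from h import *
rep();print(close_job())"
```

```text
[0.451  0.0885 0.1261] 19.85 f [-8.9  1.6 -4.4] rad 9.1 tan -0.2 r,a 0.043375557985877326 170.87736147757883 op 0.02139853754373477
the job is handed in; nothing more can be done
None
```

The lamp arm is swung clear of the red valve, and the valve is shut and backed off two turns. The gripper was still holding the handle when I handed the job in at 19.9 s.

- **Lamp:** I gripped the orange grip and swung the arm about 70° counter-clockwise. Later pictures show the head well clear of the valve.
- **Shutting the valve:** I turned the wheel clockwise about 264° onto its stop. The stop was firm: 5.5 N more push moved it only 0.15 mm. Allowing for that push, the stop sits at 171.0°, which matches the pointer seen in the pictures.
- **Backing off:** I counted 720° counter-clockwise and ended at 170.9°, with the jaws 21.4 mm open on the handle and almost no turning force on it.

**Checks that disagreed:** The spokes put the final angle at about 170° by hand and 172.4° by the image fit. One rough reading of the handle's edge suggested 3–5° short of two full turns. I trusted the gripper position, because its distance from the valve axis stayed at 43–44 mm all the way round, so little slip was likely. A radial pull of about 9 N on the handle remained at the end.

I saw nothing else moved, but I did not check the other bench items one by one.

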